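# Wet the wiper, then hold the tube reader's carrier out at its mark

## Robot

A 6-joint arm with a two-finger parallel gripper is mounted at the origin on the work surface. World frame = base frame: x ahead of the robot, y to its left, z up, the work surface at z = 0. Lengths are in mm, angles in degrees, forces in N, time in s.
With the tool pointing down it reaches from about 350 to 850 mm from the base axis. Payload 8.1 kg.
Tool frame: the origin (TCP) lies midway between the tips of the shut fingers; the grasp point (between the pads) lies 19 mm behind it; x points along the fingers, z is the direction in which the jaws open and shut, and the axes are right-handed (so a half turn about x gives the same grasp; the last joint's range is limited). The gripper opens to 85 mm and grips with 20 to 120 N. Pads are 22 mm wide; open, the fingers measure 114 mm over their backs; the gripper's body (76 mm by 85 mm) begins 54 mm behind the grasp point. The pads swing forward as they close: fully open they stand 13 mm farther back than shut.
Start: joints at [-72.502, 7.471, 85.268, -0, 87.261, -4.893], TCP at [228.577, -554.759, 231.292] pointing down, gripper open.
Joint ranges: [-169.43, 169.43], [-51.17, 129.36], [1.28, 143.12], [-76.62, 256.62], [0, 156.53], [-152.29, 152.29]. Speed limits (degrees/s): [136.94, 136.94, 159.86, 180, 180, 180].

## Interface

Orientations are given as [roll, pitch, yaw] about the fixed x, y, z axes, in that order (R = Rz(yaw) Ry(pitch) Rx(roll)).
In Python, from bench import r gives the robot as it stands. The module is installed in compiled form; this text tells all that it offers.
- The arm moves only by the tool servo_tool, never from a script. Its argument "commands" is a list that holds one entry, the list of rows, each a list of 7 numbers: the closure in counts, from 0 (fully open) to 255 (shut), then the shift along the tool's x, y, z in cm, then the turn, a rotation vector about the tool's x, y, z in degrees. A call has 1 to 8 rows; each row is the pose to reach, as a shift and turn from the pose commanded when the call began, along the tool's axes at that moment; what a row does not reach only later rows make up. A row lasts 1/10 s, in which the tool goes at most 50 mm and 8.59 degrees, less where a joint would pass 70% of its speed; a pose out of reach is approached as far as the arm can. A call with a gripper value outside its range is refused whole. The fingers move at their own pace and stop on an object; "force" is the grip in N (left out, the last holds). Time passes only in rows, so rows that repeat a pose let the fingers close. It gives the time, the measured TCP pose, the force and the opening at its end, in the units of the state.
- r.sense(): the state, without advancing time (a new reading comes with each control period).
- r.snapshot(name): name is "scene" or "side" or "wrist"; returns (picture, depth): 480x640x3 uint8, red, green, blue; 480x640 float32, mm along the optical axis (not along the pixel's ray), 0 where there is no reading.
- r.calibration(name): a dict with "fx", "fy", "cx", "cy" (pixels), "pose" (4x4, takes a point from camera to world coordinates). Camera axes: x right, y down, z forward; pixel columns grow to the right and rows downward; lengths in mm; the calibration is good to about 2 mm. A picture is of the moment at which its call begins: read the wrist's pose just before it. calibration takes no time and is no camera call; for the wrist camera it gives the pose at the moment of the call.
- r.hand_in(): hands the job in, once; it reports no verdict.
The state is a dict: "time": time; "joint_pos": joint angles; "qd": joint speeds; "joint_efforts": joint torques, N m; "tool_pos": TCP position; "tcp_rot": TCP orientation; "ft_force": force on the tool from outside, world axes, zero at the start; "wrist_torque": the same for the moment, N m; "finger_gap": finger opening in mm.
Only numpy, scipy, OpenCV 4.12 (cv2) and the standard library are available. Lean on these libraries where they do the work, as an engineer would, in place of code of your own. Each camera call takes 0.05 s, during which the arm holds its last target.

## Task

Get the tube reader's carrier clean and ready for loading: with the carrier still fully in, press the blue cap of the cleaner bottle all the way down to wet the wiper and let it spring back up, without pressing the orange cap. Then pull the spring-return carrier out by its green grip until its red pointer lines up with the yellow mark, and keep it there: the program finishes while the gripper is still holding the carrier at the mark. Leave the tube rack, the dishes and the jar where they stand.

Things in the scene. Friction and masses are not known exactly. Their poses are not given: they have to be found in the camera images.
- reader: White tube reader, fixed box 160 (x) by 260 (y) by 100 mm high. Origin at table height under the middle of its front face; x points into the reader, y to the left along the front. The carrier slides out of the front along -x. Two fixed sprung-cap bottles stand in its top at x = 50, y = +75 and -75 mm, either way round. A felt wiper over the slot stands 8 mm proud, 60 to 68 mm up.
- carrier (a joint): How far the carrier (aluminium slide 70 mm wide and 10 mm thick, its top 48 mm above the table) is pulled out of the reader, m: 0 fully in (as it starts), at most 0.10. A spring draws it back: about 3.6 N at 0, growing by 0.6 N per 10 mm; it returns home when let go.
- grip (a point): Middle of the top of the carrier's upright green grip, 14 (reader's x) by 28 mm (y), standing from the carrier plate at 48 mm up to 100 mm above the table. It moves with the carrier; with that in, it stands 65 mm in front of the reader's front. It can be pinched from above across either pair of sides, or hooked from behind.
- pointer (a point): Outer end, top, of the red pointer, a bar 6 mm wide sticking 39 mm out of the carrier's edge on the reader's +y side, 48 mm above the table. It moves with the carrier. With the carrier in it is 30 mm in front of the front face, and it is always 35 mm behind the grip (towards the face).
- mark: Yellow mark, fixed: a clip on a low rail (10 mm wide, top 28 mm up, runs 168 mm out from the front at the reader's y = +85 mm), with an upright flag 6 (x) by 20 mm (y), top 48 mm above the table. Origin under the clip, in the flag's mid plane; axes as the reader's. It is 35 to 75 mm further out than the pointer at the start. Lined up: pointer and origin have the same x along the reader.
- cleaner_top (a point): Middle of the top of the blue cap of the cleaner bottle (white bottle with a blue band, 52 mm across, fixed). The cap is a disc 34 mm across and 14 mm high, its top 200 mm above the table when up. Press straight down.
- cleaner_cap (a joint): How far the blue cap is pressed, m: 0 up, 0.008 fully down. Its spring takes 3 N to start and 7 N fully down; it comes back up by itself.
- rinse_top (a point): Middle of the top of the orange cap of the rinse bottle, otherwise the same as the cleaner bottle. Not to be pressed.
- rinse_cap (a joint): How far the orange cap is pressed, m: 0 up, 0.008 fully down.
- rack: Loose bystander: steel wire rack 84 by 124 mm, 95 mm high, holding glass tubes with metal caps up to 154 mm high. Origin at the middle of its underside. Leave it alone.
- dishes: Loose bystander: stack of three lidded round dishes, 90 mm across, 45 mm high. Origin at the middle of its underside. Leave it alone.
- jar: Loose bystander: amber jar with a white cap, 64 mm across, 75 mm high. Origin at the middle of its underside. Leave it alone.

How it is judged:
By the outcome, as a careful person would: the job done as asked, in the order asked, and still so for the second after the job is handed in, while the arm keeps its last pose, push and grip.
It also fails if it takes over 38 s, if anything falls off the work surface, if the arm or the gripper's body presses on something with over 40 N, if the wrist force passes 120 N, or if a joint passes its speed limit or range.

## Working session

There is one attempt and no reset: what is moved stays moved. The work goes in short steps, Python scripts to look and compute and a tool call to move; the robot and the scene stay as the last step left them, time stands still between calls to the robot, and variables do not carry over. Pictures are saved under pics/ and viewed, and the job is handed in when it is done.

Besides the shell and the picture viewer there is one more tool, called after ">>>" as name(argument=value, ...) on one line, values as JSON. servo_tool: Moves the arm, as the interface text tells. Its arguments: {"type":"object","properties":{"commands":{"type":"array","items":{"type":"array","items":{"type":"array","items":{"type":"number"}}}},"force":{"type":"number"}},"required":["commands"]}

```bash
mkdir -p pics
python3 - <<'E'
from bench import r
import cv2,numpy as np
s=r.sense();print(s)
for n in ("scene","side","wrist"):
    c=r.calibration(n);print(n,c)
    p,d=r.snapshot(n);np.savez(f"pics/{n}0.npz",p=p,d=d,K=[c[k] for k in("fx","fy","cx","cy")],T=c["pose"])
    cv2.imwrite(f"pics/{n}0.png",p[:,:,::-1])
E
```

```text
{'time': 0.0, 'joint_pos': array([-7.25021704e+01,  7.51588602e+00,  8.53311142e+01, -7.14497407e-04,
        8.72588401e+01, -4.89145992e+00]), 'qd': array([ 0.01111764, -0.01603704,  0.00490517,  0.06974176,  0.01368715,
       -0.02198393]), 'joint_efforts': array([ 1.43116587e-03, -5.69403899e+01, -5.00546980e+01, -1.14262305e-04,
        1.47597090e-02, -1.10621340e-05]), 'tool_pos': array([ 228.40516761, -554.23290587,  230.21870967]), 'tcp_rot': array([175.49484441,  89.89415731, 107.88416872]), 'ft_force': array([ 0.3797524 , -0.82374548,  0.52748165]), 'wrist_torque': array([ 0.04287003, -0.04392121,  0.05075378]), 'finger_gap': 85.38259929605069}
scene {'fx': 532.9697884557233, 'fy': 532.9697884557233, 'cx': 314.06482443129784, 'cy': 235.27486539357037, 'pose': array([[-3.98964884e-01,  7.11584061e-01, -5.78338262e-01,
         1.18306583e+03],
       [ 9.16964899e-01,  3.08539668e-01, -2.52940009e-01,
         2.88823000e+02],
       [-1.54778360e-03, -6.31230067e-01, -7.75594099e-01,
         1.01028894e+03],
       [ 0.00000000e+00,  0.00000000e+00,  0.00000000e+00,
    
[... 240 characters left out ...]
882e-01,  4.05636374e-01, -6.41035292e-01,
         6.41013833e+02],
       [ 8.52457324e-03, -8.41060667e-01, -5.40873632e-01,
         6.53165305e+02],
       [ 0.00000000e+00,  0.00000000e+00,  0.00000000e+00,
         1.00000000e+00]])}
wrist {'fx': 366.17270324347663, 'fy': 366.17270324347663, 'cx': 321.1875875496443, 'cy': 244.48827922296337, 'pose': array([[ 3.81324557e-01, -8.84884550e-01, -2.67527411e-01,
         2.96979931e+02],
       [-9.24439824e-01, -3.65511316e-01, -1.08685275e-01,
        -5.27463044e+02],
       [-1.61037576e-03,  2.88757357e-01, -9.57400958e-01,
         3.72737828e+02],
       [ 0.00000000e+00,  0.00000000e+00,  0.00000000e+00,
         1.00000000e+00]])}
```

View pics/scene0.png

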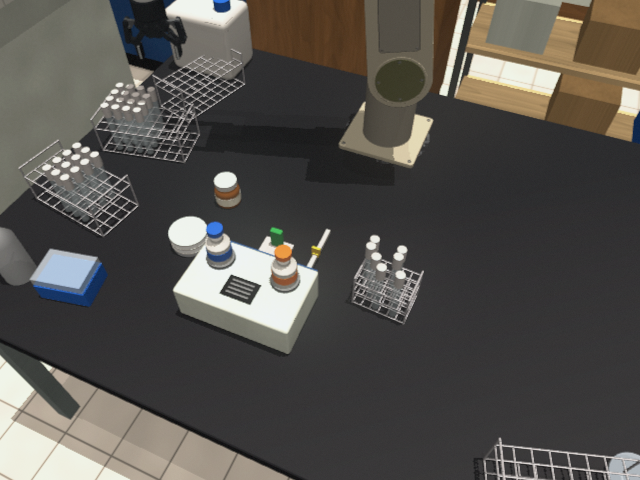

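View pics/side0.png

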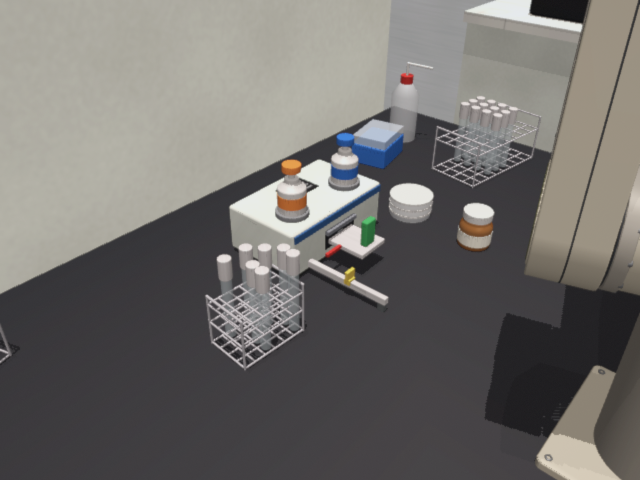

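View pics/wrist0.png

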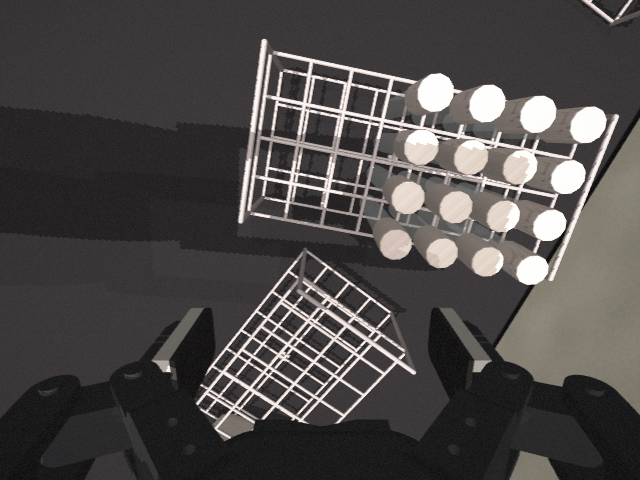

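The scene view shows the reader with the blue cap at about (215,230), the orange at (283,254), the green grip at (277,236) and the yellow mark at (317,250). In the side view these are at (345,141), (291,167), (368,230) and (350,276), and the red pointer is at (333,250).

```bash
cat > h.py <<'E'
import numpy as np,cv2
def load(n):
    z=np.load(f"pics/{n}.npz");return z["p"],z["d"],z["K"],z["T"]
HS={"blue":((100,150,60),(125,255,255)),"orange":((6,190,120),(16,255,255)),"green":((50,120,40),(80,255,255)),"yellow":((20,130,90),(33,255,255)),"red":((0,150,80),(4,255,255))}
def mask(p,c):
    h=cv2.cvtColor(p,cv2.COLOR_RGB2HSV);m=cv2.inRange(h,*HS[c])
    if c=="red": m|=cv2.inRange(h,(174,150,80),(180,255,255))
    return m
def pts(m,d,K,T):
    v,u=np.nonzero((m>0)&(d>0));z=d[v,u]
    P=np.c_[(u-K[2])/K[0]*z,(v-K[3])/K[1]*z,z]
    return P@T[:3,:3].T+T[:3,3],u,v
def ray(u,v,K,T,h):
    D=T[:3,:3]@np.array([(u-K[2])/K[0],(v-K[3])/K[1],1]);return T[:3,3]+D*(h-T[2,3])/D[2]
E
python3 - <<'E'
from h import *
np.set_printoptions(precision=1,suppress=True)
for n,roi in (("scene0",(170,210,340,320)),("side0",(230,120,400,310))):
    p,d,K,T=load(n)
    for c in HS:
        m=mask(p,c);k=np.zeros_like(m);k[roi[1]:roi[3],roi[0]:roi[2]]=1;m*=k
        nn,lab,st,ce=cv2.connectedComponentsWithStats(m)
        for i in range(1,nn):
            if st[i,4]<8: continue
            P,u,v=pts(lab==i,d,K,T)
            if len(P)==0: print("nodepth",c);continue
            zt=np.percentile(P[:,2],97)
            t=P[P[:,2]>zt-4]
            print(n,c,st[i],ce[i],"min",P.min(0),"max",P.max(0),"top",t.mean(0),t[:,:2].min(0),t[:,:2].max(0),len(t))
E
```

```text
scene0 blue [207 222  16  15 202] [214.3 228.9] min [ 492.8 -297.2   -0.1] max [ 657.4 -147.3  203.9] top [ 641.3 -164.   200.5] [ 623.8 -180.5] [ 657.2 -147.3] 154
scene0 blue [208 253  19   8  75] [216.7 257.2] min [ 651.7 -177.   125.7] max [ 667.8 -141.4  145.2] top [ 664.4 -157.   142.7] [ 659.2 -171.7] [ 667.6 -145.9] 15
scene0 green [270 227  13   8  66] [276.  230.8] min [ 446.7 -147.9   -0.7] max [532.4 -76.3 103.1] top [525.8 -90.1 100.3] [ 518.5 -103.1] [532.4 -76.3] 44
scene0 yellow [311 246  10  11  68] [315.5 250.4] min [459.2 -33.5  -1.7] max [504.6   4.2  50.9] top [498.5  -6.5  47.6] [493.7 -15.6] [502.8   3.7] 23
side0 blue [337 133  63  36 991] [370.1 151.2] min [ 620.3 -531.7    0.2] max [ 939.4 -147.6  203.2] top [ 637.  -163.2  200.7] [ 620.3 -181.2] [ 654.8 -147.8] 124
side0 blue [332 167  26  13 219] [344.1 173.4] min [ 610.4 -177.4  124.3] max [ 651.6 -136.4  143.8] top [ 625.1 -148.4  141.1] [ 611.5 -173.3] [ 650.2 -136.4] 55
side0 blue [295 186  85  57 395] [335.2 215.2] min [ 581.1 -213.    84.5] max [589.1  36.2  97.8] top [585.1 -76.6  94. ] [ 581.1 -213. ] [589.1  36.2] 167
side0 green [362 217  14  29 314] [367.8 230.4] min [ 514.3 -106.1   51. ] max [527.8 -75.5 102.4] top [520.8 -89.3 100.1] [ 515.5 -103. ] [527.8 -76.9] 60
side0 yellow [344 267  11  18 136] [349.4 275.2] min [490.1 -71.4   0.2] max [539.6   4.   51.3] top [496.2  -6.4  48.4] [492.1 -18.3] [500.5   3.5] 41
side0 red [326 245  15  12  78] [332.8 250.7] min [553.2 -99.6  -0.1] max [592.6 -16.3  50.7] top [556.5 -35.3  48.4] [553.2 -55.8] [561.6 -16.3] 52
```

Run:
```python
from h import *
np.set_printoptions(precision=2,suppress=True)
HS["orange"]=((5,180,120),(18,255,255))
for n,roi in (("scene0",(170,210,340,320)),("side0",(230,120,400,310))):
    p,d,K,T=load(n)
    P,u,v=pts(np.ones(d.shape),d,K,T)
    # orange cap by height
    for nm,ctr in (("or",(630,-14)),("bl",(638,-164))):
        s=(np.hypot(P[:,0]-ctr[0],P[:,1]-ctr[1])<30)&(abs(P[:,2]-200)<3.5)
        (c,r)=cv2.minEnclosingCircle(np.float32(P[s,:2]));print(n,nm,s.sum(),P[s].mean(0),c,r)
    s=(abs(P[:,2]-70)<28)&(abs(P[:,0]-585)<15)&(P[:,1]>-225)&(P[:,1]<45)
    s&=~((P[:,2]>56)&(P[:,2]<70)&(abs(P[:,1]+88)<60))
    if s.sum()>20:
        a=np.polyfit(P[s,1],P[s,0],1);res=P[s,0]-np.polyval(a,P[s,1]);s2=abs(res)<2.5
        a=np.polyfit(P[s,1][s2],P[s,0][s2],1)
        print(n,"front",s.sum(),s2.sum(),"slope deg",np.degrees(np.arctan(a[0])),"x at -90",np.polyval(a,-90),P[s,1].min(),P[s,1].max())
    # rail top
    s=(abs(P[:,2]-28)<3)&(P[:,0]>400)&(P[:,0]<585)&(abs(P[:,1]+3)<25)
    a=np.polyfit(P[s,0],P[s,1],1);print(n,"rail",s.sum(),np.degrees(np.arctan(a[0])),P[s,0].min())
    q,dd=p,d
    for c in ("red",):
        m=mask(p,c);k=np.zeros_like(m);k[roi[1]:roi[3],roi[0]:roi[2]]=1
        Q,_,_=pts(m*k,d,K,T);
        if len(Q): Q=Q[abs(Q[:,2]-48)<3];print(np.c_[Q][np.argsort(Q[:,1])][-8:]); print(np.polyfit(Q[:,1],Q[:,0],1))
p,d,K,T=load("side0");cv2.imwrite("pics/sz.png",cv2.resize(p[180:310,280:420,::-1],None,fx=5,fy=4.6,interpolation=cv2.INTER_NEAREST))
```

```text
scene0 or 201 [640.   -13.56 199.97] (639.0096435546875, -13.385598182678223) 17.425674438476562
scene0 bl 182 [ 641.41 -163.31  200.  ] (640.7721557617188, -163.27957153320312) 17.346431732177734
scene0 front 136 64 slope deg 1.6563190350980401 x at -90 589.3668943586815 -170.97191982270755 40.45207464682488
scene0 rail 146 0.9250766170015259 419.3755817874825
side0 or 170 [634.42 -13.29 200.38] (636.7994384765625, -13.329909324645996) 17.702674865722656
side0 bl 134 [ 636.45 -162.82  200.44] (637.6627807617188, -164.71835327148438) 17.38623046875
side0 front 2032 1399 slope deg -0.39714657953162014 x at -90 586.8843107605343 -219.74025576064855 39.857883598605326
side0 rail 447 0.38361006205570286 419.3713296580095
[[554.61 -19.93  48.64]
 [556.55 -19.45  50.15]
 [553.68 -18.91  45.28]
 [555.08 -17.82  45.2 ]
 [557.4  -17.81  46.29]
 [554.76 -17.39  47.75]
 [556.24 -16.44  45.4 ]
 [556.22 -16.32  49.8 ]]
[ -0.02 555.62]
```

View pics/sz.png

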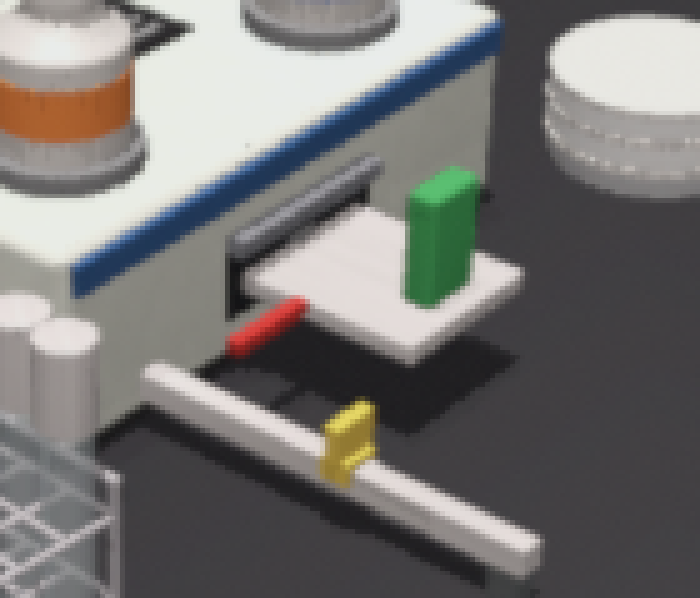

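```bash
cat > mv.py <<'E'
from scipy.spatial.transform import Rotation as R
import numpy as np
def need(s,tgt,camdir=90.45):
    """shift (cm) & rotvec(deg) in tool axes to bring TCP to tgt, tool down, tool y so that camera lies toward camdir"""
    A=R.from_euler("xyz",s["tcp_rot"],degrees=True).as_matrix()
    a=np.radians(camdir);c=np.array([np.cos(a),np.sin(a),0])
    sg=SG
    x=np.array([0,0,-1.]);y=sg*c;z=np.cross(x,y)
    B=np.c_[x,y,z]
    return A.T@(np.array(tgt)-s["tool_pos"])/10, R.from_matrix(A.T@B).as_rotvec(degrees=True),A
SG=1
E
python3 - <<'E'
from bench import r
import mv,numpy as np
np.set_printoptions(precision=2,suppress=True)
s=r.sense();c=r.calibration("wrist")["pose"]
A=mv.need(s,[0,0,0])[2];print(A);print(A.T@(c[:3,3]-s["tool_pos"]))
for sg in(1,-1):
    mv.SG=sg;print(sg,mv.need(s,[638.5,-164,260])[:2])
E
```

```text
[[-0.    0.92  0.38]
 [ 0.    0.38 -0.92]
 [-1.    0.   -0.  ]]
[-142.4    73.62    1.08]
1 (array([ -2.92,  52.78, -20.47]), array([-68.06,  -0.07,  -0.05]))
-1 (array([ -2.92,  52.78, -20.47]), array([111.94,  -0.06,   0.08]))
```

>>> servo_tool(commands=[[[255,-3,0,0,0,0,0],[255,-3,52.8,-20.5,-68,0,0],[255,-3,52.8,-20.5,-68,0,0],[255,-3,52.8,-20.5,-68,0,0],[255,-3,52.8,-20.5,-68,0,0],[255,-3,52.8,-20.5,-68,0,0],[255,-3,52.8,-20.5,-68,0,0],[255,-3,52.8,-20.5,-68,0,0]]], force=60)

```text
time: 0.95
tool_pos: [483.1, -311.6, 261.1]
tcp_rot: [163.2, 90.0, 156.1]
ft_force: [0.4, -1.1, -0.3]
finger_gap: 0.1
```

Run:
```python
from bench import r
import mv,numpy as np
np.set_printoptions(precision=2,suppress=True)
s=r.sense();print(s["time"],s["tool_pos"],s["joint_pos"]);print(mv.need(s,[638.5,-164,260])[:2])
```

```text
0.95 [ 483.05 -311.6   261.09] [-37.93   2.97  86.95  -0.    90.09 -30.83]
(array([ 0.11, 16.57, 13.6 ]), array([-7.55, -0.01, -0.  ]))
```

>>> servo_tool(commands=[[[255,0,16.6,13.6,-7.5,0,0],[255,0,16.6,13.6,-7.5,0,0],[255,0,16.6,13.6,-7.5,0,0],[255,0,16.6,13.6,-7.5,0,0],[255,0,16.6,13.6,-7.5,0,0],[255,0,16.6,13.6,-7.5,0,0],[255,0,16.6,13.6,-7.5,0,0]]])

```text
time: 1.65
tool_pos: [637.9, -166.7, 260.7]
tcp_rot: [-169.7, 89.9, -169.6]
ft_force: [0.4, -0.8, -1.6]
finger_gap: 0.4
```

Run:
```python
from bench import r
import mv,numpy as np,cv2
np.set_printoptions(precision=2,suppress=True)
s=r.sense();print(s["time"],s["tool_pos"],s["joint_pos"],s["ft_force"]);print(mv.need(s,[638.5,-164,202])[:2])
c=r.calibration("wrist")
p,d=r.snapshot("wrist");cv2.imwrite("pics/w1.png",p[:,:,::-1])
np.savez("pics/w1.npz",p=p,d=d,K=[c[k] for k in("fx","fy","cx","cy")],T=c["pose"])
from h import *
p,d,K,T=load("w1");P,u,v=pts(np.ones(d.shape),d,K,T)
for nm,ctr in (("or",(638,-14)),("bl",(638,-164))):
    q=(np.hypot(P[:,0]-ctr[0],P[:,1]-ctr[1])<30)&(abs(P[:,2]-200)<3.5)
    if q.sum(): print(nm,q.sum(),P[q].mean(0),cv2.minEnclosingCircle(np.float32(P[q,:2])))
for c,z in (("green",100),("yellow",48),("red",48)):
    Q,u,v=pts(mask(p,c),d,K,T);Q=Q[abs(Q[:,2]-z)<3]
    if len(Q): print(c,len(Q),Q.mean(0),Q.min(0),Q.max(0))
```

```text
1.65 [ 637.89 -166.73  260.74] [-19.08  16.19  72.3   -0.04  91.57 -19.16] [ 0.36 -0.78 -1.6 ]
(array([5.87, 0.27, 0.07]), array([-0.38, -0.07,  0.01]))
or 152 [637.48 -32.72 198.55] ((637.6849365234375, -31.491615295410156), 8.05720329284668)
bl 2368 [ 639.35 -165.82  199.68] ((639.4054565429688, -166.71751403808594), 16.868789672851562)
green 596 [524.35 -93.13  99.35] [ 517.04 -106.77   97.03] [531.03 -80.03 101.97]
yellow 195 [497.18  -8.72  47.73] [493.66 -18.86  46.02] [500.6    1.38  49.79]
red 349 [558.08 -38.49  47.79] [554.59 -58.23  45.89] [561.37 -19.09  50.  ]
```

View pics/w1.png

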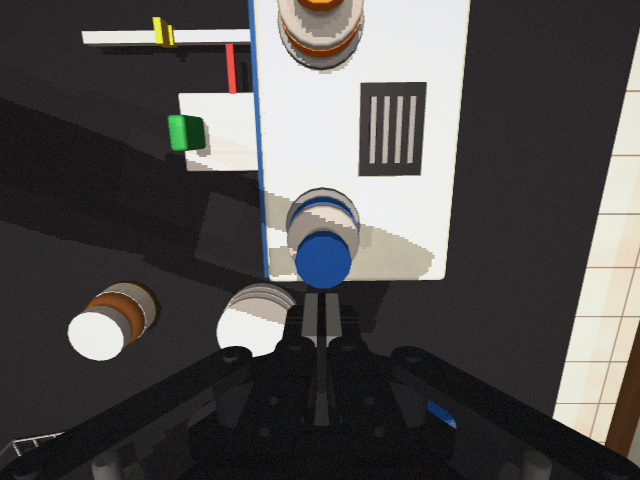

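The wrist view shows the blue cap at (322,262), with the shut fingertips just short of it at (322,300). The grip is at (185,132), the pointer at (231,68) and the mark at (164,32).

>>> servo_tool(commands=[[[255,2,0.1,0.1,-0.4,0,0],[255,4,0.1,0.1,-0.4,0,0],[255,5.3,0.1,0.1,-0.4,0,0],[255,5.3,0.1,0.1,-0.4,0,0],[255,5.3,0.1,0.1,-0.4,0,0]]])

```text
time: 2.2
tool_pos: [639.0, -166.1, 208.7]
tcp_rot: [-104.0, 90.0, -103.6]
ft_force: [0.5, -0.1, 0.7]
finger_gap: 0.2
```

>>> servo_tool(commands=[[[255,0.4,0.13,0,0,0,0],[255,0.8,0.13,0,0,0,0],[255,1.0,0.13,0,0,0,0],[255,1.2,0.13,0,0,0,0],[255,1.3,0.13,0,0,0,0],[255,1.3,0.13,0,0,0,0]]])

```text
time: 2.8
tool_pos: [639.8, -164.1, 195.9]
tcp_rot: [-18.0, 89.9, -17.5]
ft_force: [0.4, -0.5, 5.5]
finger_gap: 0.1
```

>>> servo_tool(commands=[[[255,0.1,0,0,0,0,0],[255,0.2,0,0,0,0,0],[255,0.3,0,0,0,0,0],[255,0.4,0,0,0,0,0],[255,0.5,0,0,0,0,0],[255,0.5,0,0,0,0,0]]])

```text
time: 3.4
tool_pos: [639.9, -164.2, 192.1]
tcp_rot: [-18.9, 89.9, -18.4]
ft_force: [-1.5, 0.2, 10.6]
finger_gap: 0.1
```

>>> servo_tool(commands=[[[255,0.1,0,0,0,0,0],[255,0.1,0,0,0,0,0],[255,0.1,0,0,0,0,0]]])

```text
time: 3.7
tool_pos: [640.0, -164.2, 192.0]
tcp_rot: [-19.3, 89.8, -18.9]
ft_force: [-4.7, 1.8, 14.9]
finger_gap: -0.1
```

The cap has bottomed: the force rose to 15 N while z stayed at 192. Next I lift off.

>>> servo_tool(commands=[[[255,-1.5,0,0,0,0,0],[255,-4,0,0,0,0,0],[255,-7,0,0,0,0,0],[255,-7,0,0,0,0,0],[255,-7,0,0,0,0,0]]])

```text
time: 4.2
tool_pos: [639.7, -164.2, 260.1]
tcp_rot: [-18.3, 89.9, -17.9]
ft_force: [-0.2, 0.1, -0.0]
finger_gap: 0.3
```

```bash
cat > look.py <<'E'
from bench import r
import mv,numpy as np,cv2,sys
from h import *
np.set_printoptions(precision=2,suppress=True)
def look(cam,tag):
    c=r.calibration(cam);p,d=r.snapshot(cam);n=cam[0]+tag
    np.savez(f"pics/{n}.npz",p=p,d=d,K=[c[k] for k in("fx","fy","cx","cy")],T=c["pose"]);cv2.imwrite(f"pics/{n}.png",p[:,:,::-1])
    p,d,K,T=load(n);P,u,v=pts(np.ones(d.shape),d,K,T)
    q=(np.hypot(P[:,0]-638,P[:,1]+164)<22)&(P[:,2]>185)&(P[:,2]<204)
    if q.sum(): print(n,"cap z",q.sum(),np.percentile(P[q,2],[50,90]),P[q].mean(0))
    for c,z in (("green",100),("yellow",48),("red",48)):
        Q,u,v=pts(mask(p,c),d,K,T);Q=Q[(abs(Q[:,2]-z)<2.5)&(abs(Q[:,0]-520)<90)&(abs(Q[:,1]+60)<90)]
        if len(Q): print(n,c,len(Q),Q.mean(0),Q.min(0),Q.max(0))
E
python3 - <<'E'
from look import *
s=r.sense();print(s["time"],s["tool_pos"],s["ft_force"])
look("wrist","2");look("side","2")
s=r.sense();print(mv.need(s,[523.2,-91,150])[:2])
E
```

```text
4.2 [ 639.67 -164.17  260.09] [-0.23  0.1  -0.01]
w2 cap z 2567 [199.62 200.49] [ 639.36 -164.87  199.08]
w2 green 576 [524.28 -93.11  99.4 ] [ 516.81 -106.53   97.52] [531.08 -79.82 101.71]
w2 yellow 191 [497.2   -8.76  47.62] [493.98 -18.83  46.04] [500.43   1.15  49.75]
w2 red 345 [558.07 -38.16  47.73] [554.84 -58.73  45.54] [561.66 -19.09  50.32]
s2 cap z 211 [199.27 201.71] [ 634.78 -160.26  197.3 ]
s2 green 58 [520.77 -88.8   99.98] [ 515.04 -103.27   97.54] [527.19 -77.01 102.18]
s2 yellow 41 [495.9   -6.91  48.04] [491.75 -17.39  45.62] [500.38   3.48  50.36]
s2 red 54 [556.25 -34.43  48.18] [552.82 -55.13  45.56] [560.66 -16.81  50.43]
(array([ 10.8 ,   7.36, -11.47]), array([ 0.  , -0.14, -0.05]))
```

View pics/s2.png

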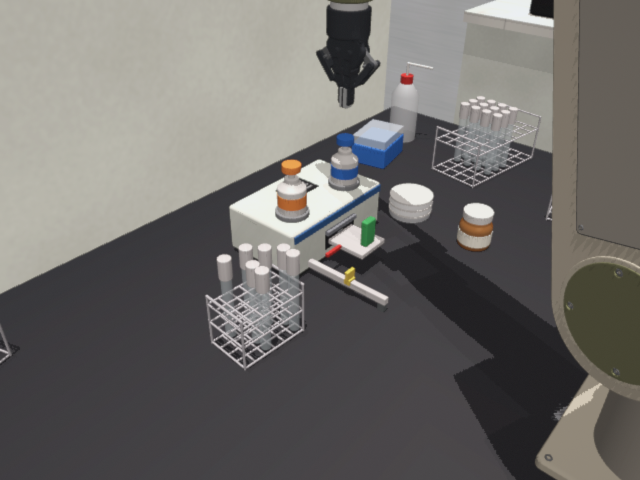

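The side view shows the blue cap up again at (345,141), with nothing else moved. Next I go over the grip and part-open the fingers.

>>> servo_tool(commands=[[[255,0,4,-6,0,0,0],[125,3,7.4,-11.6,0,0,0],[125,7,7.4,-11.6,0,0,0],[125,10.8,7.4,-11.6,0,0,0],[125,10.8,7.4,-11.6,0,0,0],[125,10.8,7.4,-11.6,0,0,0],[125,10.8,7.4,-11.6,0,0,0]]])

```text
time: 5.0
tool_pos: [524.9, -91.9, 154.0]
tcp_rot: [-16.8, 89.8, -16.4]
ft_force: [-0.6, -0.7, 0.6]
finger_gap: 43.9
```

Run:
```python
from look import *
s=r.sense();print(s["time"],s["tool_pos"],s["ft_force"],s["finger_gap"])
look("wrist","3");look("side","3")
print(mv.need(s,[523.5,-91,64])[:2])
```

```text
5.0 [524.89 -91.88 153.99] [-0.61 -0.65  0.58] 43.87463681183925
w3 green 974 [523.3  -92.26  99.49] [ 516.73 -106.52   97.53] [529.59 -78.94 101.82]
w3 yellow 316 [497.08  -8.53  47.76] [494.05 -18.39  45.72] [500.05   1.08  49.74]
w3 red 567 [557.66 -38.21  47.82] [554.47 -58.3   45.67] [561.01 -19.1   50.12]
s3 cap z 17 [194.05 198.89] [ 639.89 -157.2   194.31]
s3 green 52 [520.39 -90.12  99.89] [ 515.22 -102.07   97.53] [526.38 -78.55 102.16]
s3 yellow 40 [496.2   -7.04  48.2 ] [492.44 -18.7   45.63] [500.73   3.72  50.48]
s3 red 52 [556.22 -35.16  48.29] [553.05 -55.8   45.66] [561.4  -14.37  50.48]
(array([ 9.  ,  0.1 , -0.17]), array([-0.02,  0.19,  0.06]))
```

View pics/w3.png

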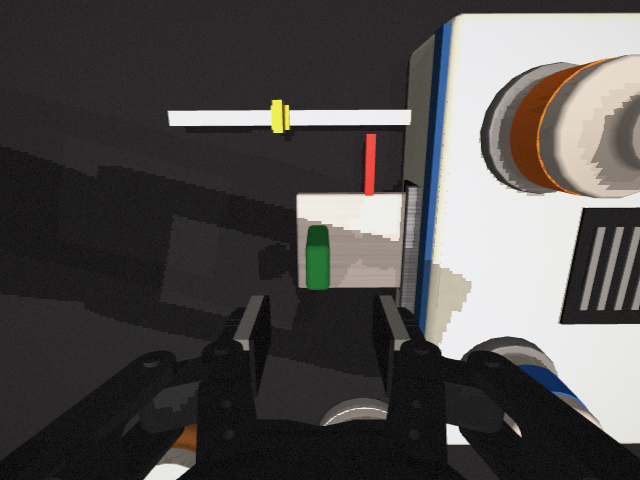

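The wrist view shows the grip top at (318,270), between the two fingers at x = 255 and 390. The pointer is at (370,165) and the mark at (280,117). Now I descend.

>>> servo_tool(commands=[[[125,2.5,0.1,-0.1,0,0,0],[125,5,0.1,-0.1,0,0,0],[125,7.5,0.1,-0.1,0,0,0],[125,8.9,0.1,-0.1,0,0,0],[125,8.9,0.1,-0.1,0,0,0],[125,8.9,0.1,-0.1,0,0,0]]])

```text
time: 5.7
tool_pos: [522.9, -90.4, 63.7]
tcp_rot: [-15.2, 89.9, -14.7]
ft_force: [0.8, 0.2, 0.7]
finger_gap: 43.5
```

Run:
```python
from look import *
s=r.sense();print(s["time"],s["tool_pos"],s["ft_force"],s["finger_gap"])
look("wrist","4")
```

```text
5.7 [522.85 -90.38  63.65] [0.75 0.23 0.69] 43.53408552936632
w4 green 2623 [523.28 -91.77  99.44] [ 516.62 -106.77   97.5 ] [530.27 -78.73 101.5 ]
w4 yellow 793 [496.95  -8.5   47.74] [493.57 -18.41  45.6 ] [500.11   1.23  49.73]
w4 red 1389 [557.49 -37.99  47.74] [554.32 -58.83  45.54] [561.02 -19.06  49.64]
```

View pics/w4.png

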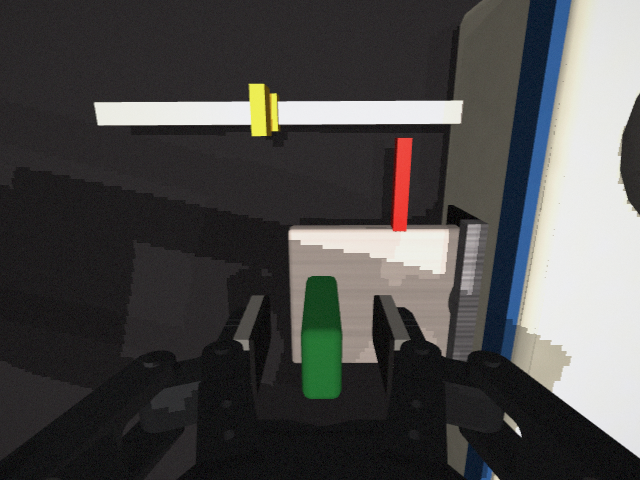

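The grip at (320,340) is centred between the fingers, so I close.

>>> servo_tool(commands=[[[255,0,0,0,0,0,0],[255,0,0,0,0,0,0],[255,0,0,0,0,0,0],[255,0,0,0,0,0,0],[255,0,0,0,0,0,0]]], force=60)

```text
time: 6.25
tool_pos: [522.9, -90.3, 63.7]
tcp_rot: [-16.3, 89.9, -15.9]
ft_force: [0.0, 1.0, 6.2]
finger_gap: 12.9
```

>>> servo_tool(commands=[[[255,0,0,-1,0,0,0],[255,0,0,-2,0,0,0],[255,0,0,-3,0,0,0],[255,0,0,-4,0,0,0],[255,0,0,-5,0,0,0],[255,0,0,-5.8,0,0,0],[255,0,0,-5.8,0,0,0],[255,0,0,-5.8,0,0,0]]])

```text
time: 7.05
tool_pos: [465.6, -91.0, 63.7]
tcp_rot: [-15.3, 89.7, -14.9]
ft_force: [7.7, -0.3, 0.2]
finger_gap: 13.7
```

Run:
```python
from look import *
s=r.sense();print(s["time"],s["tool_pos"],s["ft_force"],s["finger_gap"])
look("wrist","5");look("side","5");look("scene","5")
```

```text
7.05 [465.55 -90.96  63.72] [ 7.74 -0.28  0.25] 13.667285131386869
w5 green 2631 [465.89 -92.42  99.46] [ 459.25 -107.63   97.5 ] [472.5  -79.51 101.56]
w5 yellow 807 [496.58  -8.29  47.72] [493.5  -18.5   45.52] [500.21   1.5   49.94]
w5 red 1390 [500.13 -38.63  47.75] [496.89 -59.38  45.5 ] [503.64 -19.63  50.15]
s5 cap z 211 [199.37 201.59] [ 634.72 -160.13  197.42]
s5 green 40 [466.07 -84.98 100.31] [ 459.69 -100.74   97.58] [471.84 -76.45 102.39]
s5 yellow 35 [496.23  -6.78  48.08] [492.48 -18.11  45.52] [501.47   2.93  50.36]
s5 red 50 [499.93 -38.48  48.21] [496.09 -55.76  45.64] [504.78 -19.5   50.43]
s5 cap z 237 [199.29 201.65] [ 643.09 -161.78  198.06]
s5 green 5 [467.49 -80.32  99.92] [464.24 -82.89  98.43] [470.54 -78.39 101.27]
s5 yellow 21 [498.36  -6.25  47.82] [494.8  -14.96  45.62] [501.45   3.76  50.23]
s5 red 38 [501.83 -37.03  48.02] [496.77 -54.68  45.55] [505.64 -19.21  50.18]
```

View pics/w5.png

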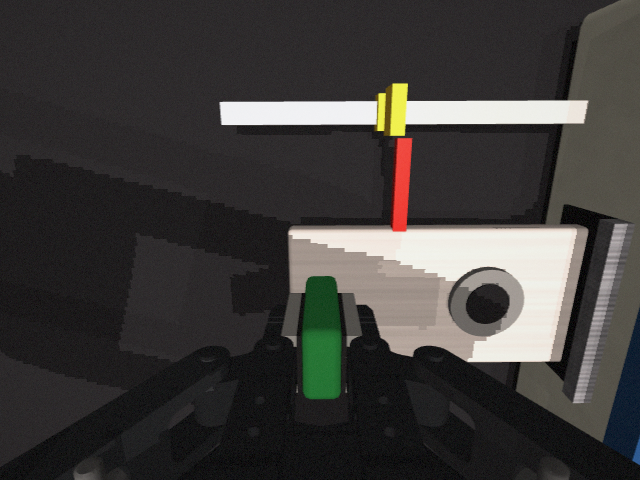

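View pics/s5.png

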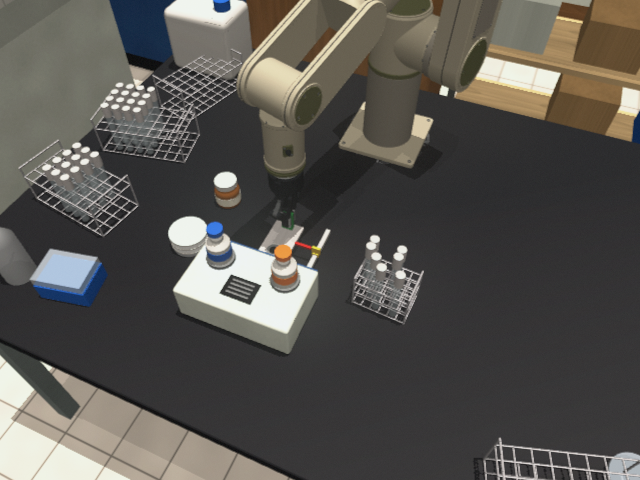

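The wrist view shows the pointer end at (403,140), just right of the flag at (397,108). All three cameras put it about 3.3 mm short.

>>> servo_tool(commands=[[[255,0,0,-0.2,0,0,0],[255,0,0,-0.33,0,0,0],[255,0,0,-0.33,0,0,0],[255,0,0,-0.33,0,0,0],[255,0,0,-0.33,0,0,0]]])

```text
time: 7.7
tool_pos: [462.5, -91.0, 63.7]
tcp_rot: [-15.3, 89.7, -14.9]
ft_force: [7.6, -0.6, 1.8]
finger_gap: 13.2
```

Run:
```python
from look import *
s=r.sense();print(s["time"],s["tool_pos"],s["ft_force"],s["finger_gap"])
look("wrist","6");look("side","7");look("scene","6")
p,d,K,T=load("w6")
# edges: per-row centre of red & yellow top on plane z=48
for c in("red","yellow"):
    P,u,v=pts(mask(p,c),d,K,T);q=abs(P[:,2]-48)<1.5;P=P[q]
    ys=np.arange(np.floor(P[:,1].min())+2,P[:,1].max()-2,2);m=[]
    for y in ys:
        b=P[abs(P[:,1]-y)<1];m.append((b[:,0].min()+b[:,0].max())/2)
    a=np.polyfit(ys,m,1);print(c,"slope deg",np.degrees(a[0]),"x at y=-8:",np.polyval(a,-8),"at end -19",np.polyval(a,-19))
P,u,v=pts(np.ones(d.shape),d,K,T);q=(abs(P[:,2]-28)<2)&(abs(P[:,1]+6)<12);a=np.polyfit(P[q,0],P[q,1],1);print("rail yaw",np.degrees(a[0]),q.sum())
```

```text
7.7 [462.5 -91.   63.7] [ 7.61 -0.63  1.82] 13.179859992995455
w6 green 2633 [462.82 -92.51  99.44] [ 456.19 -107.78   97.5 ] [469.48 -79.42 101.89]
w6 yellow 814 [496.56  -8.36  47.7 ] [493.35 -18.52  45.61] [500.16   1.56  50.17]
w6 red 1394 [497.1  -38.66  47.71] [493.86 -59.47  45.51] [500.69 -19.66  49.95]
s7 cap z 213 [199.43 201.63] [ 634.59 -160.01  197.42]
s7 green 35 [463.78 -85.45 100.08] [456.39 -98.79  97.77] [469.91 -75.88 102.06]
s7 yellow 37 [496.52  -6.43  48.22] [492.44 -18.36  46.06] [500.47   4.31  50.15]
s7 red 57 [496.2  -37.39  48.32] [492.16 -56.19  45.53] [500.24 -20.19  50.46]
s6 cap z 237 [199.54 201.8 ] [ 643.22 -161.66  198.31]
s6 green 4 [462.72 -80.41 100.09] [458.18 -83.18  99.32] [467.07 -79.01 101.22]
s6 yellow 22 [498.67  -5.88  47.72] [494.81 -17.43  45.52] [502.4    3.29  50.14]
s6 red 37 [499.1  -37.18  48.17] [494.85 -55.66  45.66] [503.63 -20.67  50.43]
red slope deg -0.8077930588066009 x at y=-8: 496.7667191649112 at end -19 496.92180429897144
yellow slope deg -0.7178745613595195 x at y=-8: 496.6515030173386 at end -19 496.78932503917093
rail yaw 0.8270913665602616 8077
```

View pics/w6.png

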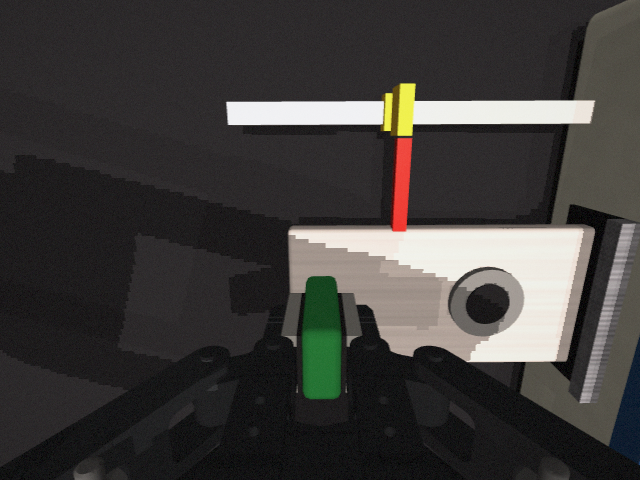

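The wrist view shows the pointer end at (403,140) running in line with the flag at (403,108). The line fit is within about 0.1 mm, and the grip is not slipping. I'm handing in.

Run:
```python
from bench import r
s=r.sense();print(s["time"],s["tool_pos"],s["finger_gap"],r.hand_in())
```

```text
the job is handed in; nothing more can be done
7.85 [462.54173121 -90.97697488  63.70408882] 13.22811352005612 None
```

I pressed the blue cap all the way down, let it spring back, then pulled the carrier out to the yellow mark. The job was handed in at 7.85 s with the gripper still holding it there.

- **Cleaner cap:** with the carrier fully in, the shut fingertips pushed the cap from 200 mm to 192 mm. There the force rose to 15 N with no more travel, so it was fully down. Pictures afterwards show it back up at 200 mm. The arm never came near the orange cap.
- **Carrier:** I pinched the green grip front to back at 60 N and pulled it about 60.4 mm.
- **Line-up:** the pointer and mark agree to about 0.1 mm along the reader by the wrist camera's line fit, and to about 0.6 mm by the side and scene cameras.
- **Hold:** the spring pull read 7.6 N, and the grip had not slipped against the tool before I handed in.
- **Bystanders:** the rack, dishes and jar look unmoved in the pictures taken after the pull, though I did not measure their positions.
- **Disagreement:** the cameras differ by 2–3 mm in absolute position. For the line-up I used only the pointer-to-mark distance within each view.

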